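# Emboss a card blank through the press guard

### The arm

A 6-joint arm with a two-finger parallel gripper is mounted at the origin on the work surface. World frame = base frame: x ahead of the robot, y to its left, z up, the work surface at z = 0. Lengths are in m, angles in rad, forces in N, time in s.
With the tool pointing down it reaches from about 0.375 to 0.9 m from the base axis. Payload 3.1 kg.
Tool frame: the origin (TCP) lies at the very end of the fingers, on their centre line; the grasp point (between the pads) lies 19 mm behind it; z points along the fingers, y is the line along which they close (so a half turn about z gives the same grasp; the last joint's range is limited). The gripper opens to 87 mm and grips with 3 to 60 N. Pads are 19 mm wide; open, the fingers measure 117 mm over their backs; the gripper's body (75 mm by 190 mm) begins 51 mm behind the grasp point.
Start: joints at [-1.312, 0.527, 1.433, -0, 1.181, -0.178], TCP at [0.265, -0.566, 0.223] pointing down, gripper open.
Joint ranges: [-3.08, 3.08], [-0.75, 2.2], [0.22, 2.44], [-1.43, 4.57], [0, 2.65], [-2.85, 2.85]. Speed limits (rad/s): [2.79, 2.79, 3.14, 3.14, 3.14, 3.14].

### API

Orientations are given as a unit quaternion [x, y, z, w].
In Python, from rig import status, viewer, robot gives the robot as it stands.
- The arm moves only by the tool arm_command, never from a script. Its arguments are lists of equal length, an entry for each row: "delta_rot": the turn, a rotation vector about the tool's x, y, z in degrees, a list of three; "delta_pos": the shift along the tool's x, y, z in m, a list of three; "gripper": the closure, from -1 (fully open) to 1 (shut). In form: {"delta_rot": [[rx, ry, rz], ...], "delta_pos": [[dx, dy, dz], ...], "gripper": [gripper, ...]}. A call has 1 to 12 rows; each row is the pose to reach, as a shift and turn from the pose commanded when the call began, along the tool's axes at that moment; what a row does not reach only later rows make up. A row lasts 1/12 s, in which the tool goes at most 41.7 mm and 7.16 degrees, less where a joint would pass 70% of its speed; a pose out of reach is approached as far as the arm can. A call with a gripper value outside its range is refused whole. The fingers move at their own pace and stop on an object; "grip_force" is the grip in N (left out, the last holds). Time passes only in rows, so rows that repeat a pose let the fingers close. It gives the time, the measured TCP pose, the force, the opening and the grip force at its end, in the units of the state.
- status.get_obs(): the state, without advancing time (a new reading comes with each control period).
- viewer.camera(name): name is "scene" or "top" or "wrist"; returns a dict with "pixels" (420x560x3 uint8, blue, green, red), "fx", "fy", "cx", "cy" (pixels), "pose" (4x4, takes a point from camera to world coordinates); the wrist camera has in their place "mount" (4x4, takes a point from camera to tool coordinates, whose origin is the TCP and whose axes are the flange's). Camera axes: x right, y down, z forward; pixel columns grow to the right and rows downward; lengths in m; the calibration is good to about 2 mm. The wrist camera is an equidistant fisheye: a pixel r from the principal point sees the ray r / f radians off the axis. A picture is of the moment at which its call begins: read the wrist's pose just before it. There is no depth.
- robot.hand_in(): hands the job in; it is judged then, once.
The state is a dict: "time": time; "q": joint angles; "joint_velocities": joint speeds; "joint_torque": joint torques, N m; "position": TCP position; "tool_rot": TCP orientation; "ft_force": force on the tool from outside, world axes, zero at the start; "moment": the same for the moment, N m; "grip_width": finger opening in m; "grip_force": force on a finger pad.
Only numpy, scipy, OpenCV 4.12 (cv2) and the standard library are available. Lean on these libraries where they do the work, as an engineer would, in place of code of your own. Each camera call takes 0.05 s, during which the arm holds its last target. There are 200 camera calls.

### The job

A round card blank is waiting in the sliding tray of the little embossing press. Without gripping or lifting anything, push the tray by its yellow end plate all the way home against the stop; then reach down through the window in the orange guard without touching the guard, press the green lever fully down, hold it down for about a second and let it spring back up. Leave the glue bottle, paint jar, clay finial and brush where they are.

Things in the scene. Friction and masses are not known exactly. Their poses are not given: they have to be found in the camera images.
- press: Grey embossing press, fixed. Origin on the table below the window centre and lever pad. The tray slides along its y, from the -y end to +y. Base plate 12 mm thick, x -85 to +105, y -285 to +90 mm. Two rails, 24 mm above the table at their tops, 64 mm apart, guide the tray. A stop at y +30 mm meets the tray's front edge; home puts the tray's origin at y -70 mm, x within 2 mm of 0
- guard: Orange hood on the press, same frame as the press. Spans x -82 to +102, y -75 to +75 mm; top sheet 6 mm thick, upper face 125 mm above the table. Window in the top 84 mm (x -42 to +42) by 80 mm (y -40 to +40). Clear panels close the sides; the -y side is open below 94 mm for the tray. Must not be touched
- tray: Loose aluminium tray 60 x 200 x 12 mm (x, y, z), about 0.35 kg, in the channel, underside 12 mm above the table. Origin under its centre, axes as the press's. Starts 50 to 100 mm short of home; friction holds it where left. White card blank fixed on top at y +70. At its -y end an upright yellow end plate 50 mm wide, 8 mm thick, outer face at y -100, top 82 mm above the table
- push_plate (a point): Centre of the outer (-y) face of the tray's yellow end plate, 57 mm above the table; push here towards the press's +y. It stands 95 mm outside the guard's -y side when the tray is home
- lever (a joint): Angle of the spring lever, rad: 0 up (rest), 0.30 fully down at its stop. It is hinged 78 mm to the +x side of the pad, so the pad's top sinks about 23 mm, almost straight down, and tilts. Pressing at the pad takes about 5 N to start and 10 N at the bottom; it springs back up when let go
- lever_pad (a point): Centre of the top of the round green lever pad, 36 mm diameter, under the middle of the window; at rest 113 mm above the table (12 mm below the guard's upper face), about 90 mm when fully down
- glue: Bystander: white glue bottle with blue cap, 52 mm diameter, 100 mm tall, origin under its centre
- paint_jar: Bystander: red paint jar, white lid, 62 mm diameter, 70 mm tall, origin under its centre
- finial: Bystander: pointed terracotta finial, 58 mm diameter, 78 mm tall, origin under its centre
- brush: Bystander: brush about 170 mm long lying on the table beyond the press's +y end, origin below its middle

How it is judged:
On the way, in this order (a step that is already met when the one before it is completed fails the run):
1. the tray is pushed home against the stop (y of tray in the frame of press above -0.0745 m), for 0.1 s.
2. the lever is held fully down by the fingers, with the tray home (y of tray in the frame of press above -0.0745 m and value of joint lever above 0.26 rad and contact force between the fingers and lever above 1 N), for 0.6 s.
At the end, for the whole second after the job is handed in: The tray rests flat in the channel within 4.5 mm of the stop, the lever is back up (under 0.04 rad), and the four bystanders stand within 20 mm of where they were, upright ones still upright (y of tray in the frame of press above -0.0745 m and z of tray in the frame of press below 0.016 m and linear speed of tray below 0.01 m/s and value of joint lever below 0.04 rad and not (distance of glue from where it was at the start of the episode above 0.02 m) and not (distance of paint_jar from where it was at the start of the episode above 0.02 m) and not (distance of finial from where it was at the start of the episode above 0.02 m) and not (distance of brush from where it was at the start of the episode above 0.02 m) and not (angle between glue's own z axis and vertical above 0.35 rad) and not (angle between paint_jar's own z axis and vertical above 0.35 rad) and not (angle between finial's own z axis and vertical above 0.35 rad)); the robot touches nothing.
It fails at once if the robot touches the orange guard (contact force between any of the arm, the fingers and guard above 0.3 N).
It fails at once if the lever is pressed while the tray is not home (not (y of tray in the frame of press above -0.0745 m) and value of joint lever above 0.08 rad).
It fails at once if the tray is lifted or tipped (z of tray in the frame of press above 0.022 m or angle between tray's own z axis and vertical above 0.12 rad).
It fails at once if a bystander is moved, lifted or knocked over (distance of any of glue, paint_jar, finial, brush from where it was at the start of the episode above 0.02 m or angle between any of glue, paint_jar, finial's own z axis and vertical above 0.35 rad).
It also fails if it takes over 54 s, if anything falls off the work surface, if the arm or the gripper's body presses on something with over 40 N, if the wrist force passes 120 N, or if a joint passes its speed limit or range.

## Working session

There is one attempt and no reset: what is moved stays moved. The work goes in short steps, Python scripts to look and compute and a tool call to move; the robot and the scene stay as the last step left them, time stands still between calls to the robot, and variables do not carry over. Pictures are saved under pics/ and viewed, at most 10 in all, crops included, and the job is handed in when it is done.

Besides the shell and the picture viewer there is one more tool, called in YAML: its name, and indented under it one key for each argument. arm_command: Moves the arm, as the interface text tells. Its arguments: {"type":"object","properties":{"delta_rot":{"type":"array","items":{"type":"array","items":{"type":"number"}}},"delta_pos":{"type":"array","items":{"type":"array","items":{"type":"number"}}},"gripper":{"type":"array","items":{"type":"number"}},"grip_force":{"type":"number"}},"required":["delta_rot","delta_pos","gripper"]}

```bash
mkdir -p pics; ls; cat > h.py <<'E'
import numpy as np, cv2
from rig import status, viewer, robot
def snap(n,f):
    o=status.get_obs(); c=viewer.camera(n); cv2.imwrite('pics/'+f,c['pixels']); c['obs']=o; return c
def ray(c,u,v):
    P=np.array(c['pose']); d=P[:3,:3]@np.array([(u-c['cx'])/c['fx'],(v-c['cy'])/c['fy'],1]); return P[:3,3],d
def atz(c,u,v,z):
    o,d=ray(c,u,v); return o+d*(z-o[2])/d[2]
def tri(L):
    A=0;b=0
    for c,u,v in L:
        o,d=ray(c,u,v); d=d/np.linalg.norm(d); M=np.eye(3)-np.outer(d,d); A=A+M; b=b+M@o
    return np.linalg.solve(A,b)
E
python3 - <<'E'
from h import *
import pickle
D={}
for n in('scene','top'):
    c=snap(n,n+'0.png'); D[n]={k:c[k] for k in('fx','fy','cx','cy','pose')}; print(n,np.round(c['pose'],3).tolist(),c['fx'])
pickle.dump(D,open('cal.pkl','wb'))
a=status.get_obs();print(a)
E
```

```text
pics
scene [[-0.835, 0.36, -0.415, 0.929], [0.55, 0.524, -0.651, 0.668], [-0.017, -0.772, -0.635, 0.637], [0.0, 0.0, 0.0, 1.0]] 443.35497294009025
top [[-0.01, -0.989, 0.146, 0.437], [-1.0, 0.01, 0.002, 0.135], [-0.004, -0.146, -0.989, 0.98], [0.0, 0.0, 0.0, 1.0]] 522.6519547227041
{'time': 0.1, 'q': array([-1.31149709e+00,  5.28361403e-01,  1.43377730e+00, -1.77525332e-05,
        1.18135744e+00, -1.78509763e-01]), 'joint_velocities': array([-0.00134322, -0.00275368, -0.00385834, -0.00196726, -0.00126745,
       -0.00013283]), 'joint_torque': array([-6.60322553e-05, -4.40982771e+01, -1.77152181e+01,  6.33910904e-02,
        5.33353246e-02, -5.02042269e-05]), 'position': array([ 0.26482012, -0.56540684,  0.22167572]), 'tool_rot': array([ 9.76134758e-01,  2.17163598e-01, -4.66366791e-05, -9.50635111e-04]), 'ft_force': array([-0.4005446 ,  0.30719776, -0.20729067]), 'moment': array([-0.01711363,  0.01685651,  0.03417843]), 'grip_force': 0.0, 'grip_width': 0.08687918429539165}
```

View pics/scene0.png

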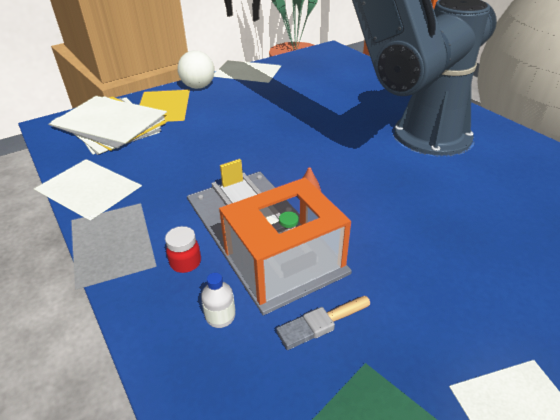

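View pics/top0.png

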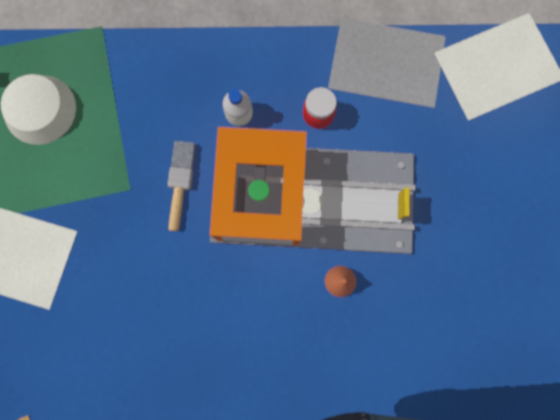

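The press's +y runs to the left in the top view (about world +y). The pad is near (258,190), the end plate near (405,204), and the finial near (341,281). I'll enlarge both views.

```bash
python3 - <<'E'
import cv2
a=cv2.imread('pics/top0.png')[115:265,200:425]; cv2.imwrite('pics/topc.png',cv2.resize(a,None,fx=3.5,fy=3.5,interpolation=cv2.INTER_CUBIC))
b=cv2.imread('pics/scene0.png')[150:320,180:380]; cv2.imwrite('pics/scenec.png',cv2.resize(b,None,fx=3.5,fy=3.5,interpolation=cv2.INTER_CUBIC))
E
```

```text
(no output)
```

View pics/topc.png

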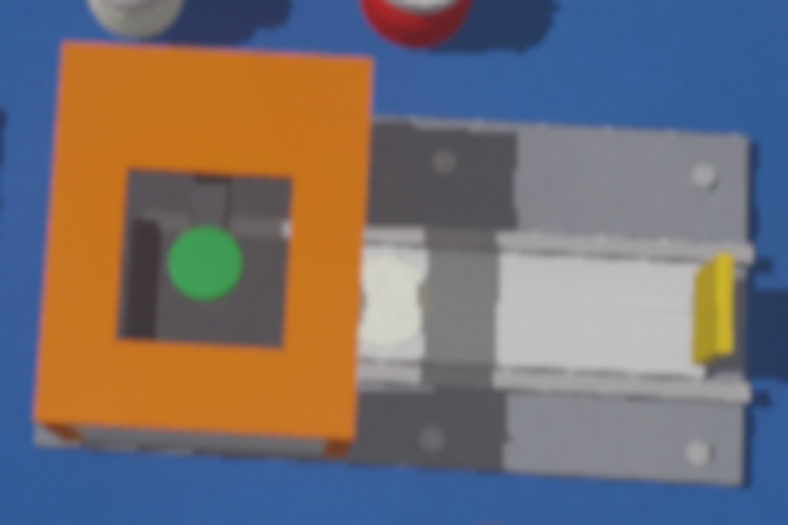

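View pics/scenec.png

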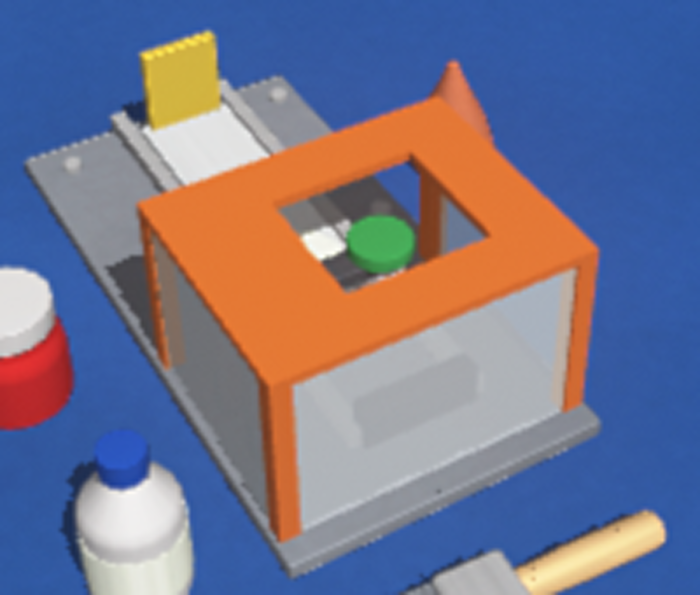

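The crops show the guard's top corners, the window corners, the pad (top crop (205,263), scene crop (381,239)) and the end plate's top edge. I'll triangulate these.

```bash
python3 - <<'E'
from h import *
import pickle
D=pickle.load(open('cal.pkl','rb'))
# crop px -> image px
T=lambda u,v:(D['top'],200+(u+.5)/3.5-.5,115+(v+.5)/3.5-.5)
S=lambda u,v:(D['scene'],180+(u+.5)/3.5-.5,150+(v+.5)/3.5-.5)
G={'g++':((62,42),(272,385)),'g+-':((373,58),(140,208)),'g--':((356,438),(440,98)),'g-+':((36,422),(597,250)),
'pad':((205,263),(381,240)),'w+-':((292,178),(275,205)),'w--':((284,348),(412,156)),'w-+':((117,338),(489,235)),'w++':((129,168),(347,291)),
'pl+':((715,256),(142,57)),'pl-':((713,358),(214,38))}
for k,(t,s) in G.items(): print(k,np.round(tri([T(*t),S(*s)]),4))
# fit press pose from top view at known heights and scene jointly
from scipy.optimize import least_squares
M={'g++':(.102,.075,.125),'g+-':(.102,-.075,.125),'g--':(-.082,-.075,.125),'g-+':(-.082,.075,.125),'pad':(0,0,.113),'w+-':(.042,-.04,.125),'w--':(-.042,-.04,.125),'w-+':(-.042,.04,.125),'w++':(.042,.04,.125)}
def proj(c,p):
    P=np.array(c['pose']); q=P[:3,:3].T@(p-P[:3,3]); return np.array([c['fx']*q[0]/q[2]+c['cx'],c['fy']*q[1]/q[2]+c['cy']])
def w(x,m): c,s=np.cos(x[2]),np.sin(x[2]); return np.array([x[0]+c*m[0]-s*m[1],x[1]+s*m[0]+c*m[1],m[2]])
for which in((0,),(1,),(0,1)):
    def f(x):
        r=[]
        for k,m in M.items():
            for i in which:
                c,u,v=(T,S)[i](*G[k][i]); r.append(proj(c,w(x,m))-[u,v])
        return np.ravel(r)
    R=least_squares(f,[.4,.1,0]); print(which,np.round(R.x,4),np.degrees(R.x[2]),np.round(R.fun,1).tolist())
x=R.x
for n,p in (('pl+',(.025,0)),('pl-',(-.025,0))):
    q=tri([T(*G[n][0]),S(*G[n][1])])[:2]-x[:2]; c,s=np.cos(x[2]),np.sin(x[2]); print(n,'press frame',c*q[0]+s*q[1],-s*q[0]+c*q[1])
for n,(u,v),z in(('outer+',(734,255),.082),('outer-',(732,357),.082)):
    q=atz(*T(u,v),z)[:2]; print(n,q); q=q-x[:2]; print(c*q[0]+s*q[1],-s*q[0]+c*q[1])
E
```

```text
g++ [0.7018 0.2396 0.1266]
g+- [0.6926 0.09   0.1225]
g-- [0.509  0.101  0.1228]
g-+ [0.5191 0.2502 0.1233]
pad [0.5959 0.1714 0.111 ]
w+- [0.634  0.1294 0.1237]
w-- [0.5518 0.1344 0.1223]
w-+ [0.558  0.2124 0.1251]
w++ [0.6397 0.207  0.126 ]
pl+ [ 0.6034 -0.0823  0.0832]
pl- [ 0.5529 -0.0801  0.0794]
(0,) [ 0.5963  0.1704 -0.0616] -3.528413874363211 [0.2, 0.2, -0.1, -0.0, -0.2, -0.0, -0.1, -0.2, 0.4, -0.2, 0.6, -0.7, 0.3, 0.4, -0.4, 0.8, -0.6, -0.2]
(1,) [ 0.5957  0.1721 -0.0655] -3.755448703377796 [-0.6, 1.0, -1.0, -1.1, -0.1, -0.6, 1.2, -0.1, 0.1, -0.7, -1.1, -0.5, -0.3, -1.2, 1.5, 0.5, 0.2, 1.3]
(0, 1) [ 0.5959  0.171  -0.0629] -3.602346194056595 [-0.1, 0.3, -0.9, 0.7, -0.4, 0.3, -1.4, -1.3, -0.7, 0.3, -0.7, -0.9, -0.6, 0.0, 0.7, -0.5, 0.0, 0.0, -0.4, -1.0, 0.2, -0.4, -1.5, -0.7, -0.2, 0.7, -0.8, -1.5, -0.8, 1.0, 1.0, 0.1, -0.9, -0.0, -0.2, 1.0]
pl+ press frame 0.02341063043812721 -0.2523890131846073
pl- press frame -0.027165794260023614 -0.2533565221638792
outer+ [ 0.60297828 -0.09134186]
0.023560677532711568 -0.2614070274450844
outer- [ 0.55174679 -0.08799284]
-0.02778001323605565 -0.2612835695430628
```

Press origin is about (0.596, 0.171) with yaw -3.6°. The plate's outer face is at press y ≈ -0.260, so the tray is about 90 mm short of home. Next I'll close the fingers, turn the tool so its x is along press +y, and go behind the plate.

arm_command:
  delta_rot:
    - [0,0,-5]
    - [0,0,-10]
    - [0,0,-15]
    - [0,0,-20]
    - [0,0,-26]
    - [0,0,-31]
    - [0,0,-36]
    - [0,0,-41]
    - [0,0,-46]
    - [0,0,-51]
    - [0,0,-56]
    - [0,0,-61.3]
  delta_pos:
    - [0.02,-0.011,0]
    - [0.05,-0.028,0]
    - [0.081,-0.046,0]
    - [0.112,-0.063,0]
    - [0.143,-0.081,0]
    - [0.174,-0.098,0]
    - [0.205,-0.116,0]
    - [0.236,-0.133,0]
    - [0.267,-0.151,0]
    - [0.298,-0.168,0]
    - [0.33,-0.186,0]
    - [0.36,-0.203,0]
  gripper: [1,1,1,1,1,1,1,1,1,1,1,1]
  grip_force: 10

```text
time: 1.1
position: [0.5056, -0.2276, 0.2222]
tool_rot: [0.728, 0.686, 0.0, -0.0]
ft_force: [0.8, -0.4, -0.1]
grip_width: 0.0151
grip_force: 0.0
```

arm_command:
  delta_rot:
    - [0,0,0]
    - [0,0,0]
    - [0,0,0]
    - [0,0,0]
    - [0,0,0]
    - [0,0,0]
    - [0,0,0]
    - [0,0,0]
    - [0,0,0]
    - [0,0,0]
    - [0,0,0]
    - [0,0,0]
  delta_pos:
    - [0.03,0.018,0]
    - [0.06,0.036,0]
    - [0.09,0.055,0]
    - [0.105,0.0655,0]
    - [0.105,0.0655,0]
    - [0.105,0.0655,0.03]
    - [0.105,0.0655,0.06]
    - [0.105,0.0655,0.09]
    - [0.105,0.0655,0.12]
    - [0.105,0.0655,0.13]
    - [0.105,0.0655,0.13]
    - [0.105,0.0655,0.13]
  gripper: [1,1,1,1,1,1,1,1,1,1,1,1]

```text
time: 2.1
position: [0.5768, -0.1295, 0.0926]
tool_rot: [0.729, 0.684, -0.0, -0.0]
ft_force: [0.6, -1.0, 0.5]
grip_width: 0.0007
grip_force: 0.0
```

```bash
python3 - <<'E'
from h import *
c=snap('top','t1.png'); o=c['obs']; print(o['position'],o['tool_rot'],o['ft_force'],o['grip_width'])
s=snap('scene','s1.png')
f=lambda p:cv2.resize(p,None,fx=3,fy=3,interpolation=cv2.INTER_CUBIC)
cv2.imwrite('pics/both1.png',np.hstack([f(c['pixels'][120:280,290:430]),f(s['pixels'][90:250,190:310])])); 
E
```

```text
[ 0.57683549 -0.12949768  0.09264333] [ 7.29273856e-01  6.84221856e-01 -1.90185777e-04 -2.41624984e-04] [ 0.59870211 -0.98033769  0.53613088] 0.0006816222811279571
```

View pics/both1.png

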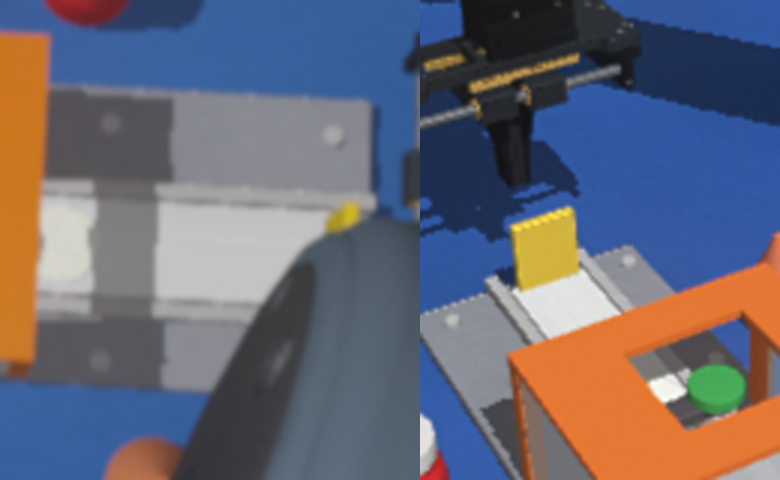

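The closed fingertips stand behind the plate and are centred on it. I'll go down to z ≈ 0.045 and push slowly.

arm_command:
  delta_rot:
    - [0,0,0]
    - [0,0,0]
    - [0,0,0]
    - [0,0,0]
    - [0,0,0]
    - [0,0,0]
    - [0,0,0]
    - [0,0,0]
    - [0,0,0]
    - [0,0,0]
    - [0,0,0]
    - [0,0,0]
  delta_pos:
    - [0,0,0.015]
    - [0,0,0.03]
    - [0,0,0.047]
    - [0,0,0.047]
    - [0.01,0,0.047]
    - [0.02,0,0.047]
    - [0.026,0,0.047]
    - [0.032,0,0.047]
    - [0.038,0,0.047]
    - [0.044,0,0.047]
    - [0.05,0,0.047]
    - [0.056,0,0.047]
  gripper: [1,1,1,1,1,1,1,1,1,1,1,1]

```text
time: 3.2
position: [0.5811, -0.073, 0.0461]
tool_rot: [0.729, 0.684, 0.0, 0.001]
ft_force: [-0.2, -4.7, 3.4]
grip_width: 0.0007
grip_force: 2.2
```

arm_command:
  delta_rot:
    - [0,0,0]
    - [0,0,0]
    - [0,0,0]
    - [0,0,0]
    - [0,0,0]
    - [0,0,0]
    - [0,0,0]
    - [0,0,0]
    - [0,0,0]
    - [0,0,0]
    - [0,0,0]
    - [0,0,0]
  delta_pos:
    - [0.006,0,0]
    - [0.012,0,0]
    - [0.018,0,0]
    - [0.024,0,0]
    - [0.03,0,0]
    - [0.035,0,0]
    - [0.04,0,0]
    - [0.044,0,0]
    - [0.048,0,0]
    - [0.052,0,0]
    - [0.054,0,0]
    - [0.054,0,0]
  gripper: [1,1,1,1,1,1,1,1,1,1,1,1]

```text
time: 4.2
position: [0.5837, -0.0182, 0.0454]
tool_rot: [0.729, 0.684, 0.0, -0.001]
ft_force: [0.5, -1.9, -0.3]
grip_width: 0.0005
grip_force: 0.5
```

arm_command:
  delta_rot:
    - [0,0,0]
    - [0,0,0]
    - [0,0,0]
    - [0,0,0]
    - [0,0,0]
  delta_pos:
    - [0.002,0,0]
    - [0.004,0,0]
    - [0.006,0,0]
    - [0.008,0,0]
    - [0.008,0,0]
  gripper: [1,1,1,1,1]

```text
time: 4.62
position: [0.5841, -0.0107, 0.0453]
tool_rot: [0.729, 0.684, -0.0, -0.0]
ft_force: [-0.5, -1.5, -0.3]
grip_width: 0.0005
grip_force: 1.1
```

arm_command:
  delta_rot:
    - [0,0,0]
    - [0,0,0]
    - [0,0,0]
    - [0,0,0]
  delta_pos:
    - [0.001,0,0]
    - [0.002,0,0]
    - [0.003,0,0]
    - [0.003,0,0]
  gripper: [1,1,1,1]

```text
time: 4.95
position: [0.5843, -0.0106, 0.0456]
tool_rot: [0.729, 0.685, -0.002, 0.001]
ft_force: [-2.1, -12.0, 2.0]
grip_width: 0.001
grip_force: 5.7
```

arm_command:
  delta_rot:
    - [0,0,0]
    - [0,0,0]
    - [0,0,0]
    - [0,0,0]
  delta_pos:
    - [0.001,0,0]
    - [0.002,0,0]
    - [0.003,0,0]
    - [0.003,0,0]
  gripper: [1,1,1,1]

```text
time: 5.28
position: [0.5849, -0.0105, 0.0461]
tool_rot: [0.728, 0.686, -0.003, 0.003]
ft_force: [-3.6, -20.0, 4.0]
grip_width: 0.0005
grip_force: 10.3
```

arm_command:
  delta_rot:
    - [0,0,0]
    - [0,0,0]
    - [0,0,0]
    - [0,0,0]
    - [0,0,0]
    - [0,0,0]
    - [0,0,0]
    - [0,0,0]
    - [0,0,0]
    - [0,0,0]
  delta_pos:
    - [-0.006,0,0]
    - [-0.016,0,0]
    - [-0.03,0,0]
    - [-0.036,0,0]
    - [-0.036,0,0]
    - [-0.036,0,-0.035]
    - [-0.036,0,-0.07]
    - [-0.036,0,-0.11]
    - [-0.036,0,-0.15]
    - [-0.036,0,-0.16]
  gripper: [1,1,1,1,1,1,1,1,1,1]

```text
time: 6.12
position: [0.5861, -0.0412, 0.212]
tool_rot: [0.729, 0.685, 0.003, 0.005]
ft_force: [1.5, -0.6, 1.2]
grip_width: 0.0008
grip_force: 0.0
```

```bash
python3 - <<'E'
from h import *
c=snap('top','t2.png'); o=c['obs']; print(o['position'],o['tool_rot'],o['ft_force'],o['grip_width'])
s=snap('scene','s2.png')
f=lambda p:cv2.resize(p,None,fx=3,fy=3,interpolation=cv2.INTER_CUBIC)
cv2.imwrite('pics/both2.png',np.hstack([f(c['pixels'][120:260,240:380]),f(s['pixels'][150:290,190:310])])); 
E
```

```text
[ 0.58606959 -0.04124149  0.21204616] [0.72892119 0.68457319 0.00338578 0.00468945] [ 1.48330379 -0.59489629  1.21152211] 0.0007982171387190015
```

View pics/both2.png

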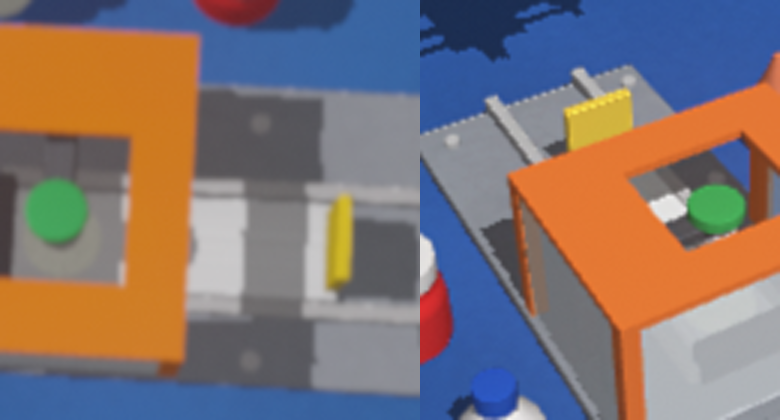

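The tray is home: the plate edge is at press y ≈ -0.170, the card is under the pad, and 20 N moved it no further. Now I'll go over the window.

arm_command:
  delta_rot:
    - [0,0,0]
    - [0,0,0]
    - [0,0,0]
    - [0,0,0]
    - [0,0,0]
    - [0,0,0]
    - [0,0,0]
    - [0,0,0]
    - [0,0,0]
    - [0,0,0]
  delta_pos:
    - [0.015,0,0]
    - [0.045,-0.001,0]
    - [0.075,-0.001,0]
    - [0.105,-0.002,0]
    - [0.135,-0.002,0]
    - [0.165,-0.003,0]
    - [0.195,-0.003,0]
    - [0.21,-0.004,0]
    - [0.2125,-0.004,0]
    - [0.2125,-0.004,0]
  gripper: [1,1,1,1,1,1,1,1,1,1]

```text
time: 7.05
position: [0.5908, 0.1716, 0.2038]
tool_rot: [0.728, 0.685, -0.002, -0.001]
ft_force: [-0.1, -0.5, 0.4]
grip_width: 0.0006
grip_force: 0.0
```

```bash
python3 - <<'E'
from h import *
s=snap('wrist','w3.png'); o=s['obs']; print(o['position'],o['tool_rot'],o['ft_force'],o['joint_velocities'].max())
print({k:np.round(s[k],3).tolist() for k in('fx','cx','cy','mount')})
E
```

```text
[0.5907855  0.17157582 0.20381244] [ 0.72837254  0.68517922 -0.00151755 -0.0007616 ] [-0.1274474  -0.47940513  0.44671397] 0.001412630713499991
{'fx': 325.192, 'cx': 284.99, 'cy': 209.579, 'mount': [[0.0, -0.963, -0.27, 0.074], [1.0, 0.0, -0.001, 0.0], [0.001, -0.27, 0.963, -0.162], [0.0, 0.0, 0.0, 1.0]]}
```

View pics/w3.png

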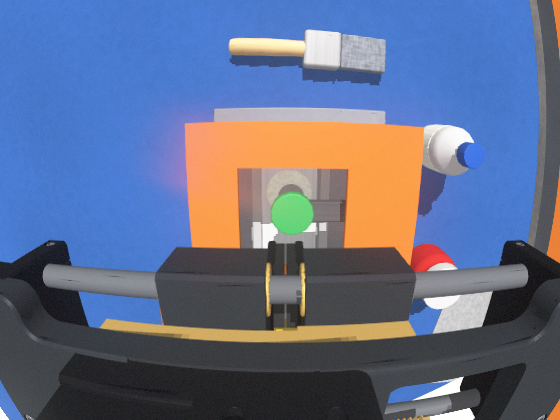

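The pad centre is at (292,213), midway between the window edges at 238 and 347. It is 5.5 mm along tool +y from the TCP and ~0 along tool x. I'll correct that and go down above the pad.

arm_command:
  delta_rot:
    - [0,0,0]
    - [0,0,0]
    - [0,0,0]
    - [0,0,0]
    - [0,0,0]
    - [0,0,0]
    - [0,0,0]
    - [0,0,0]
  delta_pos:
    - [0,0.003,0]
    - [0,0.0055,0]
    - [0,0.0055,0]
    - [0,0.0055,0.02]
    - [0,0.0055,0.04]
    - [0,0.0055,0.06]
    - [0,0.0055,0.07]
    - [0,0.0055,0.07]
  gripper: [1,1,1,1,1,1,1,1]

```text
time: 7.77
position: [0.5958, 0.1699, 0.1331]
tool_rot: [0.729, 0.684, -0.002, -0.002]
ft_force: [-0.2, 0.1, 1.0]
grip_width: 0.0005
grip_force: 0.0
```

arm_command:
  delta_rot:
    - [0,0,0]
    - [0,0,0]
    - [0,0,0]
    - [0,0,0]
    - [0,0,0]
    - [0,0,0]
    - [0,0,0]
  delta_pos:
    - [0,0,0.01]
    - [0,0,0.018]
    - [0,0,0.024]
    - [0,0,0.03]
    - [0,0,0.036]
    - [0,0,0.04]
    - [0,0,0.04]
  gripper: [1,1,1,1,1,1,1]

```text
time: 8.35
position: [0.597, 0.1709, 0.0961]
tool_rot: [0.729, 0.685, -0.0, -0.0]
ft_force: [-2.8, -0.9, 7.9]
grip_width: 0.0007
grip_force: 4.3
```

arm_command:
  delta_rot:
    - [0,0,0]
    - [0,0,0]
    - [0,0,0]
    - [0,0,0]
    - [0,0,0]
    - [0,0,0]
  delta_pos:
    - [0,0,0.002]
    - [0,0,0.003]
    - [0,0,0.004]
    - [0,0,0.005]
    - [0,0,0.005]
    - [0,0,0.005]
  gripper: [1,1,1,1,1,1]

```text
time: 8.85
position: [0.5973, 0.1709, 0.0922]
tool_rot: [0.729, 0.685, 0.0, 0.0]
ft_force: [-3.2, -1.1, 9.9]
grip_width: 0.0005
grip_force: 4.8
```

arm_command:
  delta_rot:
    - [0,0,0]
    - [0,0,0]
    - [0,0,0]
    - [0,0,0]
    - [0,0,0]
    - [0,0,0]
  delta_pos:
    - [0,0,0.001]
    - [0,0,0.002]
    - [0,0,0.003]
    - [0,0,0.004]
    - [0,0,0.004]
    - [0,0,0.004]
  gripper: [1,1,1,1,1,1]

```text
time: 9.35
position: [0.5974, 0.1709, 0.0916]
tool_rot: [0.729, 0.685, 0.0, 0.001]
ft_force: [-8.7, -1.1, 26.6]
grip_width: 0.0004
grip_force: 13.8
```

At the stop: the force rose to 27 N with almost no motion. I'll hold it for a second, then go up.

arm_command:
  delta_rot:
    - [0,0,0]
    - [0,0,0]
    - [0,0,0]
    - [0,0,0]
    - [0,0,0]
    - [0,0,0]
    - [0,0,0]
    - [0,0,0]
    - [0,0,0]
    - [0,0,0]
    - [0,0,0]
    - [0,0,0]
  delta_pos:
    - [0,0,0]
    - [0,0,0]
    - [0,0,0]
    - [0,0,0]
    - [0,0,0]
    - [0,0,0]
    - [0,0,0]
    - [0,0,0]
    - [0,0,0]
    - [0,0,0]
    - [0,0,0]
    - [0,0,0]
  gripper: [1,1,1,1,1,1,1,1,1,1,1,1]

```text
time: 10.35
position: [0.5975, 0.1709, 0.0916]
tool_rot: [0.729, 0.685, 0.0, 0.001]
ft_force: [-8.4, -2.2, 27.2]
grip_width: 0.0007
grip_force: 13.7
```

arm_command:
  delta_rot:
    - [0,0,0]
    - [0,0,0]
    - [0,0,0]
    - [0,0,0]
    - [0,0,0]
    - [0,0,0]
    - [0,0,0]
    - [0,0,0]
    - [0,0,0]
    - [0,0,0]
    - [0,0,0]
    - [0,0,0]
  delta_pos:
    - [0,0,-0.006]
    - [0,0,-0.013]
    - [0,0,-0.02]
    - [0,0,-0.028]
    - [0,0,-0.036]
    - [0,0,-0.05]
    - [0,0,-0.07]
    - [0,0,-0.09]
    - [0,0,-0.11]
    - [0,0,-0.12]
    - [0,0,-0.12]
    - [0,0,-0.12]
  gripper: [1,1,1,1,1,1,1,1,1,1,1,1]

```text
time: 11.35
position: [0.5974, 0.171, 0.2065]
tool_rot: [0.729, 0.684, 0.0, 0.0]
ft_force: [-0.1, -0.3, 0.5]
grip_width: 0.0002
grip_force: 0.0
```

```bash
python3 - <<'E'
from h import *
s=snap('wrist','w4.png'); c=snap('scene','s4.png'); o=c['obs']; print(o['position'],o['ft_force'],o['time'])
cv2.imwrite('pics/both4.png',np.hstack([s['pixels'][60:360,80:480],c['pixels'][120:420,80:480]]))
E
```

```text
[0.59670401 0.17086952 0.20557294] [0.43243773 0.82329026 0.04882409] 11.4
```

View pics/both4.png

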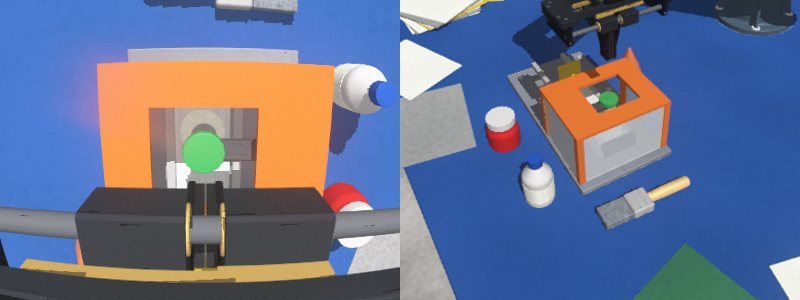

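The pad is back up at (204,152) in the left crop, the tray is still home, the bystanders are where they were, and the arm is clear. Handing in.

```bash
python3 -c "
from rig import robot
print(robot.hand_in())"
```

```text
the job is handed in; nothing more can be done
None
```

I pushed the tray home against its stop, then pressed the lever to its stop through the guard window, held it for about a second and released it. In the last pictures the lever was back up and the bystanders had not visibly moved. The job is handed in, but the hand-in returned no verdict.

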